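Load a housing into the marking jig and clamp it with the inner knob

ROBOT

A 6-joint arm with a two-finger parallel gripper is mounted at the origin on the work surface. World frame = base frame: x ahead of the robot, y to its left, z up, the work surface at z = 0. Lengths are in m, angles in rad, forces in N, time in s.
With the tool pointing down it reaches from about 0.325 to 0.775 m from the base axis. Payload 5.5 kg.
Tool frame: the origin (TCP) lies between the finger pads; the fingertips stand tcp_to_tips ahead of it and the grasp point (between the pads) lies 5 mm behind it (tcp_to_tips is the distance from the TCP to the fingertips, in m); y points along the fingers, z is the direction in which the jaws open and shut, and the axes are right-handed (so a half turn about y gives the same grasp; the last joint's range is limited). The gripper opens to 85 mm and grips with 20 to 120 N. Pads are 22 mm wide; open, the fingers measure 114 mm over their backs; the gripper's body (76 mm by 85 mm) begins 54 mm behind the grasp point. The pads swing forward as they close: fully open they stand 13 mm farther back than shut.
Start: joints at [-1.162, 0.091, 1.231, -0, 1.82, -0.057], TCP at [0.269, -0.536, 0.245] pointing down, gripper open.
Joint ranges: [-2.87, 2.87], [-0.86, 2.18], [0.17, 2.46], [-1.51, 4.65], [0.06, 2.69], [-2.65, 2.65]. Speed limits (rad/s): [2.57, 2.57, 3.01, 3.14, 3.14, 3.14].

INTERFACE

Orientations are given as a unit quaternion [w, x, y, z].
In Python, from workcell import * gives the robot as it stands.
- The arm moves only by the tool send_rows, never from a script. Its argument "moves" is a list of rows, each an object with "travel": the shift along the tool's x, y, z in mm, a list of three; "yaw": the turn about the tool's y in degrees. A call has 1 to 8 rows; each row is the pose to reach, as a shift and turn from the pose commanded when the call began, along the tool's axes at that moment; what a row does not reach only later rows make up. A row lasts 1/8 s, in which the tool goes at most 62.5 mm and 10.7 degrees, less where a joint would pass 70% of its speed; a pose out of reach is approached as far as the arm can. A call with a gripper value outside its range is refused whole. "claw" is the opening, from -1 (shut) to 1 (fully open), set as the call begins (left out, the last holds). The fingers move at their own pace and stop on an object; "newtons" is the grip in N (left out, the last holds). Time passes only in rows, so rows that repeat a pose let the fingers close. It gives the time, the measured TCP pose, the force and the opening at its end, in the units of the state.
- get_obs(): the state, without advancing time (a new reading comes with each control period).
- read_camera(name): name is "scene" or "top" or "wrist"; returns a dict with "frame" (420x560x3 uint8, blue, green, red), "z_map" (420x560 float32, m along the optical axis (not along the pixel's ray), 0 where there is no reading), "K" (3x3 intrinsics, pixels), "rvec" (rotation vector, rad) and "tvec" (3), from world to camera coordinates, as OpenCV has them; the wrist camera has in their place "T_tool_cam" (4x4, takes a point from camera to tool coordinates, whose origin is the TCP and whose axes are the tool frame's). Camera axes: x right, y down, z forward; pixel columns grow to the right and rows downward; lengths in m; the calibration is good to about 2 mm. A picture is of the moment at which its call begins: read the wrist's pose just before it.
- job_done(): hands the job in, once; it reports no verdict.
The state is a dict: "time": time; "qpos": joint angles; "qd": joint speeds; "joint_torque": joint torques, N m; "tcp_pos": TCP position; "tool_rot": TCP orientation; "ft_force": force on the tool from outside, world axes, zero at the start; "ft_torque": the same for the moment, N m; "grip_width": finger opening in m.
Only numpy, scipy, OpenCV 4.12 (cv2) and the standard library are available. Lean on these libraries where they do the work, as an engineer would, in place of code of your own. Each camera call takes 0.05 s, during which the arm holds its last target.

TASK

Load the bare aluminium housing into the marking jig for the laser: lay it flat between the fence and the blue jaw and slide it gently up to the brass end stop. Then turn the small inner knob clockwise, and only that knob, until the jaw holds the housing snug against the fence (about 12 N, by feel), without disturbing the black drag ring around the knob or the finished black housings.

Things in the scene. Friction and masses are not known exactly. Their poses are not given: they have to be found in the camera images.
- blank_centre (a point): Middle of the loose bare-aluminium housing: thin-walled box 46 (its x) x 36 (y) x 30 mm high, about 0.12 kg, z up, this point 15 mm above its underside. Lies on a green 3 mm mat in a row of three, place varies; the other two are black. Grip it along its x (46 mm), fingertips at least 8 mm above its underside so that they pass over the end stop.
- done1_centre (a point): Middle of a finished housing, same size, black with a white marked field on top. Leave it alone.
- done2_centre (a point): Middle of the other finished black housing. Leave it alone.
- nest (a point): Point on top of the jig's fixed base plate (12 mm thick), z up, x along the fence, y from jaw to fence. Fence: steel, 20 mm high, inner face at y = +26 mm, set up to 4 mm nearer or farther per batch. Jaw face at y = -26 mm with the knob at 0. End stop face at x = +23 mm: the housing's centre is then at x = 0, its x along the fence. Set it down near x = -10, y = +1 mm, open side -x.
- stop: Low brass end stop on the jig, 24 mm wide, only 6 mm high, rigid; origin at the same point as nest, same axes; its face is 23 mm towards +x. It meets the housing's end face when that is slid along +x. A few newtons of push are enough; over 25 N bruises the housing.
- jaw_pad: Blue jaw pad, 76 mm wide (x), 8 mm thick, top 22 mm above the base plate; origin at the middle of its front face, at base plate height; axes as nest. It sits on a spring of 10 N/mm (3.5 mm until solid) in front of the jaw carriage: the clamping force grows once the housing meets the fence. Snug is 7 to 20 N after letting go; over 28 N dents the housing.
- knob_top (a point): Centre of the top of the small inner knob: knurled aluminium, 26 mm diameter, axis vertical, red pointer along its x, top 82 mm above the table. It stands 24 mm above the ring's top: grip within that height, fingertips a few mm clear of the ring. Axis at x = 0, y = -112 mm from nest.
- knob (a joint): Inner knob's angle, rad, grows clockwise seen from above (closes the jaw); range -0.1 to 3.7, starts at 0 to 0.4. Jaw: 7 mm per rad, rack and pinion. Turns at 0.15 N m of drag; each newton of clamping adds 0.007 N m (snug: 0.05 to 0.14 N m above free turning). Pushing the loose housing across takes under 2 N. Stays where left. Closing takes 1.4 to 3.1 rad: regrip.
- ring_mark (a point): White mark on the black knurled drag ring round the knob (60 mm diameter, 12 mm high, top 58 mm above the table), on the ring's top, 28 mm from the common axis. The ring turns on its own at a light touch (0.04 N m). It sets the jaw's drag and is already set: leave it (mark within 2 mm of where it was).
Not all that is in view belongs to the job. Of the things that look like the part that bears blank_centre, take the one that is nearest to the robot's base at the start.

How it is judged:
On the way, in this order (a step that is already met when the one before it is completed fails the run):
1. the housing lies flat in the nest, up against the end stop, not yet clamped (x of blank_centre in the frame of nest between -0.003 and 0.003 m and y of blank_centre in the frame of nest between -0.012 and 0.013 m and z of blank_centre in the frame of nest below 0.0175 m and contact force between jaw_pad and blank below 3 N), for 0.2 s.
2. the jaw holds the housing with at least 7 N (contact force between jaw_pad and blank above 7 N), for 0.2 s.
At the end, for the whole second after the job is handed in: The bare housing lies flat on the jig's base plate (within 2.5 mm), square to the fence (0.06 rad), up against the end stop (within 3 mm), held between jaw and fence with 7 to 20 N; the drag ring's mark is within 2 mm of where it was (x of blank_centre in the frame of nest between -0.003 and 0.003 m and z of blank_centre in the frame of nest below 0.0175 m and angle between the x axis of blank_centre and the x axis of nest, either way round below 0.06 rad and angle between blank_centre's own z axis and vertical below 0.06 rad and contact force between jaw_pad and blank between 7 and 20 N); the robot touches nothing.
It fails at once if the drag ring is turned (its mark shifts more than 2 mm) (distance of ring_mark from where it was at the start of the episode above 0.002 m).
It fails at once if the jaw presses the housing with more than 28 N (contact force between jaw_pad and blank above 28 N).
It fails at once if the housing is rammed into the end stop with more than 25 N (contact force between stop and blank above 25 N).
It fails at once if a finished housing is shifted by more than 10 mm (distance of any of done1_centre, done2_centre from where it was at the start of the episode above 0.01 m).
It also fails if it takes over 69 s, if anything falls off the work surface, if the arm or the gripper's body presses on something with over 40 N, if the wrist force passes 120 N, or if a joint passes its speed limit or range.

## Working session

There is one attempt and no reset: what is moved stays moved. The work goes in short steps, Python scripts to look and compute and a tool call to move; the robot and the scene stay as the last step left them, time stands still between calls to the robot, and variables do not carry over. Pictures are saved under pics/ and viewed, and the job is handed in when it is done.

Besides the shell and the picture viewer there is one more tool, called after ">>>" by a JSON object that holds its "fn" and its "kwargs". send_rows: Moves the arm, as the interface text tells. Its arguments: {"type":"object","properties":{"moves":{"type":"array","items":{"type":"object","properties":{"travel":{"type":"array","items":{"type":"number"}},"yaw":{"type":"number"}}}},"claw":{"type":"number"},"newtons":{"type":"number"}},"required":["moves"]}

```bash
ls; mkdir -p pics
python3 - <<'E'
from workcell import *
import cv2
o=get_obs();print(o)
for n in("scene","top"):
    c=read_camera(n);cv2.imwrite(f"pics/{n}0.png",c["frame"]);print(n,c["K"],c["rvec"],c["tvec"])
E
```

```text
pics
{'time': 0.0, 'qpos': array([-1.16169635e+00,  9.18680180e-02,  1.23191493e+00, -2.52473176e-06,
        1.81980750e+00, -5.66891121e-02]), 'qd': array([ 0.00064015, -0.0014164 , -0.00016946, -0.0028546 , -0.00076765,
       -0.00064849]), 'joint_torque': array([-1.66357411e-03, -4.58722973e+01, -4.18034434e+01, -1.44347764e-04,
        1.13743648e-02, -3.02377771e-05]), 'tcp_pos': array([ 0.26937453, -0.53583469,  0.24412896]), 'tool_rot': array([ 0.16307167, -0.163321  ,  0.68871156, -0.68732108]), 'ft_force': array([ 0.30281484,  0.55312021, -0.05699524]), 'ft_torque': array([ 0.00271908,  0.03406629, -0.00023579]), 'grip_width': 0.08598000158671185}
scene [[518.50279811   0.         285.41398805]
 [  0.         518.50279811 203.59598678]
 [  0.           0.           1.        ]] [ 2.29147112  0.85837537 -0.31428351] [-0.54203384 -0.14194366  1.37884272]
top [[453.87891112   0.         280.02590733]
 [  0.         453.87891112 206.63009316]
 [  0.           0.           1.        ]] [ 2.15953056 -2.10737769  0.22161269] [0.1512337  0.56853092 0.9998506 ]
```

View pics/scene0.png

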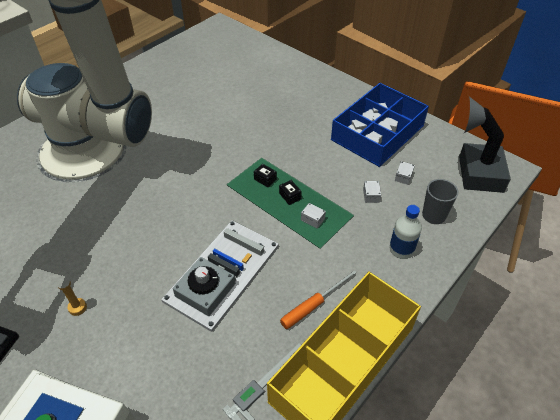

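View pics/top0.png

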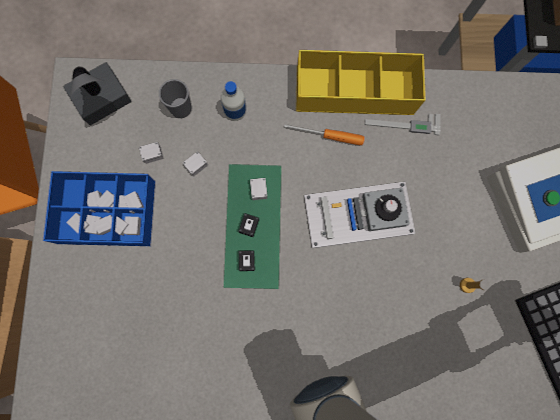

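```bash
cat > h.py <<'E'
from workcell import *
import cv2, numpy as np
from scipy.spatial.transform import Rotation as R
def quat(q): return R.from_quat([q[1],q[2],q[3],q[0]])
def grab(n):
    o=get_obs(); c=read_camera(n)
    if n=="wrist":
        T=np.eye(4);T[:3,:3]=quat(o["tool_rot"]).as_matrix();T[:3,3]=o["tcp_pos"];M=T@c["T_tool_cam"]
    else:
        E=np.eye(4);E[:3,:3]=cv2.Rodrigues(np.array(c["rvec"],float))[0];E[:3,3]=np.ravel(c["tvec"]);M=np.linalg.inv(E)
    c["M"]=M;c["o"]=o;return c
def cast(c,uv,z):
    uv=np.atleast_2d(np.array(uv,float));d=np.c_[uv,np.ones(len(uv))]@np.linalg.inv(c["K"]).T@c["M"][:3,:3].T
    p=c["M"][:3,3];return p+d*((z-p[2])/d[:,2])[:,None]
def cloud(c):
    h,w=c["z_map"].shape;v,u=np.mgrid[:h,:w];z=c["z_map"]
    P=np.stack([u,v,np.ones_like(u)],-1)@np.linalg.inv(c["K"]).T*z[...,None]
    return P@c["M"][:3,:3].T+c["M"][:3,3]
def proj(c,p):
    p=np.atleast_2d(p);q=(p-c["M"][:3,3])@c["M"][:3,:3]@c["K"].T;return q[:,:2]/q[:,2:]
E
python3 - <<'E'
from h import *
c=grab("top");P=cloud(c)
for n,(u,v) in dict(mat=(259,188),b1=(195,162),b2=(150,151),d1=(249,225),d2=(246,261),fence=(325,217),stop=(336,205),knob=(391,206),plate=(340,225),ring=(380,215),table=(300,150)).items(): print(n,P[v,u].round(3))
f=c["frame"]
cv2.imwrite("pics/c1.png",cv2.resize(f[130:290,130:290],None,fx=3.7,fy=3.7,interpolation=cv2.INTER_CUBIC))
cv2.imwrite("pics/c2.png",cv2.resize(f[170:260,295:425],None,fx=6,fy=6,interpolation=cv2.INTER_CUBIC))
print(c["M"].round(3))
E
```

```text
mat [0.611 0.216 0.034]
b1 [0.671 0.371 0.032]
b2 [0.696 0.48  0.031]
d1 [0.37  0.185 1.084]
d2 [0.439 0.24  0.035]
fence [0.546 0.058 0.032]
stop [0.578 0.031 0.021]
knob [ 0.568 -0.086  0.078]
plate [0.531 0.02  0.013]
ring [ 0.55  -0.066  0.057]
table [ 0.719  0.117 -0.001]
[[ 0.022 -0.983  0.185  0.37 ]
 [-0.999 -0.026 -0.019  0.185]
 [ 0.024 -0.184 -0.983  1.084]
 [ 0.     0.     0.     1.   ]]
```

View pics/c1.png

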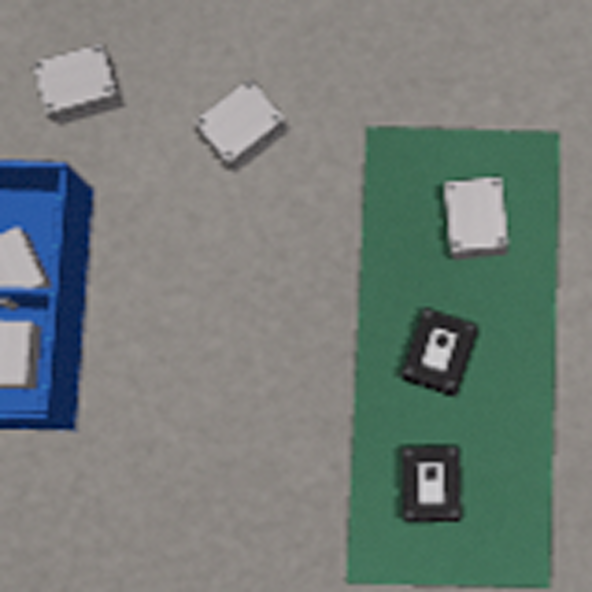

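View pics/c2.png

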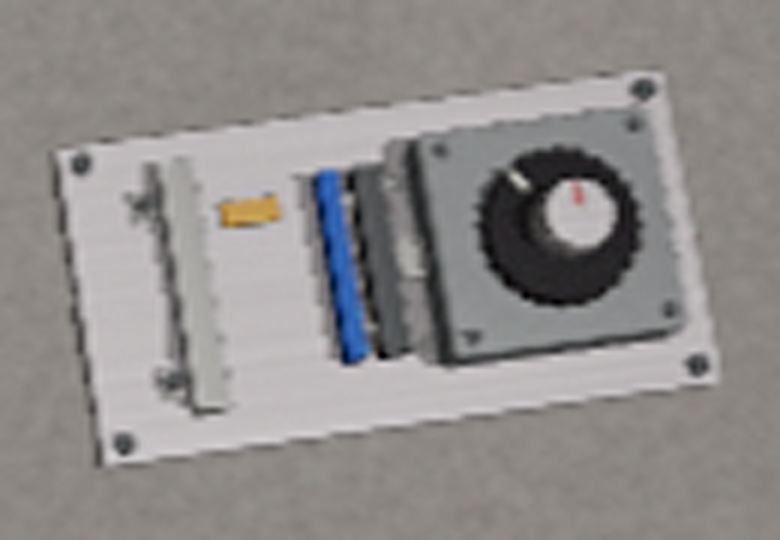

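Run:
```python
from h import *
c=grab("top");P=cloud(c);f=c["frame"]
# blank top: light pixels within mat region, with height
hsv=cv2.cvtColor(f,cv2.COLOR_BGR2HSV)
m=((hsv[...,1]<40)&(hsv[...,2]>150)).astype(np.uint8); r=np.zeros_like(m); r[172:204,242:275]=1
m&=r
cn=max(cv2.findContours(m,0,2)[0],key=cv2.contourArea)
w=cast(c,cn[:,0]+0.0,0.033)[:,:2]
rc=cv2.minAreaRect((w*1000).astype(np.float32));print("blank",rc,m.sum())
# plate
m=(P[...,2]>0.006)&(P[...,2]<0.018); 
m=m.astype(np.uint8);r=np.zeros_like(m);r[175:255,298:420]=1;m&=r
mm=(P[...,2]>0.006).astype(np.uint8)&r
mm=cv2.morphologyEx(mm,2,np.ones((3,3),np.uint8))
cn=max(cv2.findContours(mm,0,2)[0],key=cv2.contourArea)
pts=cv2.convexHull(cn)[:,0]
w=cast(c,pts,0.012)[:,:2];rc=cv2.minAreaRect((w*1000).astype(np.float32));print("plate(hull)",rc)
# knob: height
for lo,hi,z in((.072,.09,.082),(.052,.064,.058)):
    m=(P[...,2]>lo)&(P[...,2]<hi)&(r>0);q=cast(c,np.argwhere(m)[:,::-1],z);print(m.sum(),q.mean(0),P[m].mean(0))
m=cv2.inRange(hsv,(100,120,80),(125,255,255))&(r*255);q=cast(c,np.argwhere(m)[:,::-1],.034)[:,:2];rc=cv2.minAreaRect((q*1000).astype(np.float32));print("jaw",rc)
m=cv2.inRange(hsv,(10,120,120),(30,255,255))&(r*255);q=cast(c,np.argwhere(m)[:,::-1],.018)[:,:2];rc=cv2.minAreaRect((q*1000).astype(np.float32));print("stop",rc)
w=grab("wrist");print(w["T_tool_cam"].round(3),w["K"]);cv2.imwrite("pics/w0.png",w["frame"])
print(quat(w["o"]["tool_rot"]).as_matrix().round(3))
try:
    import workcell;print([x for x in dir(workcell) if x[0]!='_'])
except Exception as e:print(e)
```

```text
blank ((613.4576416015625, 217.487548828125), (44.56729507446289, 36.29413986206055), 7.518891334533691) 267
plate(hull) ((559.6072387695312, -27.21075439453125), (130.29852294921875, 250.21046447753906), 9.205498695373535)
117 [ 0.56847588 -0.0853472   0.082     ] [ 0.56859759 -0.08551501  0.08135153]
409 [ 0.56786702 -0.08469995  0.058     ] [ 0.56785989 -0.08469351  0.05802709]
jaw ((554.9246215820312, -3.928269386291504), (72.91432189941406, 7.851356506347656), 8.975923538208008)
stop ((578.2552490234375, 30.25098991394043), (8.386885643005371, 20.867616653442383), 11.10125732421875)
[[-0.002  0.956  0.293 -0.075]
 [-0.    -0.293  0.956 -0.129]
 [ 1.     0.002  0.001 -0.   ]
 [ 0.     0.     0.     1.   ]] [[357.96747565   0.         281.9724106 ]
 [  0.         357.96747565 211.81438807]
 [  0.           0.           1.        ]]
[[-0.893 -0.     0.449]
 [-0.449  0.001 -0.893]
 [-0.    -1.    -0.001]]
['Unreachable', 'get_obs', 'job_done', 'read_camera', 'tcp_to_tips']
```

```bash
cat >> h.py <<'E'
def plan(p,yaw,o=None):
    """travel mm & yaw deg from the present pose to TCP p, tool z at yaw (deg)"""
    o=o or get_obs();Rm=quat(o["tool_rot"]).as_matrix();d=Rm.T@(np.array(p)-o["tcp_pos"])*1000
    y0=np.degrees(np.arctan2(Rm[1,2],Rm[0,2]));return d.round(1),round((y0-yaw+180)%360-180,1),round(y0,2)
E
python3 -c "
from h import *
print(tcp_to_tips if not callable(tcp_to_tips) else tcp_to_tips())
print(plan([.545,-.01,.27],9))"
```

```text
0.014
(array([-482.4,  -24.9, -346.2]), np.float64(-72.3), np.float64(-63.31))
```

>>> {"fn": "send_rows", "kwargs": {"moves": [{"travel":[-50,-3,-36],"yaw":-7},{"travel":[-110,-6,-80],"yaw":-16},{"travel":[-170,-9,-122],"yaw":-25},{"travel":[-225,-12,-162],"yaw":-34},{"travel":[-280,-15,-200],"yaw":-43},{"travel":[-335,-18,-240],"yaw":-52},{"travel":[-390,-21,-280],"yaw":-60},{"travel":[-440,-23,-315],"yaw":-67}], "claw": 1}}

```text
time: 1.25
tcp_pos: [0.5018, -0.0926, 0.267]
tool_rot: [0.517, -0.517, 0.482, -0.483]
ft_force: [0.9, -0.8, -0.1]
grip_width: 0.0851
```

```bash
python3 -c "
from h import *
print(plan([.545,-.01,.27],9))"
```

```text
(array([-79.4,  -3. ,  48.7]), np.float64(-5.1), np.float64(3.93))
```

>>> {"fn": "send_rows", "kwargs": {"moves": [{"travel":[-40,-2,25],"yaw":-3},{"travel":[-75,-3,46],"yaw":-5},{"travel":[-79,-3,49],"yaw":-5},{"travel":[-79,-3,49],"yaw":-5}]}}

```text
time: 1.75
tcp_pos: [0.545, -0.0127, 0.2694]
tool_rot: [-0.536, 0.537, -0.461, 0.461]
ft_force: [0.5, -0.3, 0.2]
grip_width: 0.0853
```

Run:
```python
from h import *
c=grab("wrist");o=c["o"];print(o["tcp_pos"],np.abs(o["qd"]).max());cv2.imwrite("pics/w1.png",c["frame"])
for n,p in dict(knob=[.5685,-.0855,.082],nest=[.5508,.0253,.012],blank=[.6135,.2175,.033]).items():print(n,proj(c,p))
```

```text
[ 0.54496116 -0.01265552  0.26944277] 0.025145708160232136
knob [[294.41405022 264.66878563]]
nest [[292.83396294 139.59918877]]
blank [[401.87384586 -71.3755015 ]]
```

View pics/w1.png

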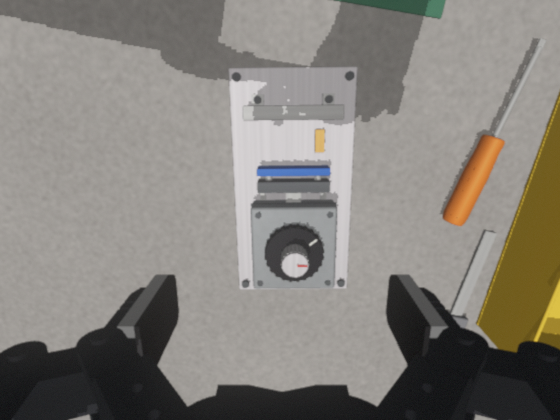

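Run:
```python
from h import *
c=grab("wrist");f=c["frame"];P=cloud(c)
hsv=cv2.cvtColor(f,cv2.COLOR_BGR2HSV)
r=np.zeros(f.shape[:2],np.uint8);r[60:295,225:362]=255
def rect(m,z,n):
    q=cast(c,np.argwhere(m>0)[:,::-1],z)[:,:2];print(n,len(q),cv2.minAreaRect((q*1000).astype(np.float32)))
rect(cv2.inRange(hsv,(100,120,60),(125,255,255))&r,.034,"jaw")
rect(cv2.inRange(hsv,(10,120,120),(30,255,255))&r,.018,"stop")
for lo,hi,z,n in((.076,.09,.082,"knob"),(.052,.064,.058,"ring"),(.027,.037,.032,"fence+jaw")):
    m=(P[...,2]>lo)&(P[...,2]<hi)&(r>0)
    if n[0]=="f": m[150:]=0
    rect(m,z,n)
m=cv2.inRange(hsv,(0,100,100),(8,255,255))&r; print("red",cast(c,np.argwhere(m>0)[:,::-1],.082).mean(0))
m=(hsv[...,2]>200)&(P[...,2]>.05)&(P[...,2]<.065)&(r>0);print("mark",m.sum(),cast(c,np.argwhere(m)[:,::-1],.058).mean(0))
# plate edges by depth
m=((P[...,2]>.006)&(r>0)).astype(np.uint8);m=cv2.morphologyEx(m,2,np.ones((3,3)));cn=max(cv2.findContours(m,0,2)[0],key=cv2.contourArea)
print("plate",cv2.minAreaRect((cast(c,cn[:,0],.012)[:,:2]*1000).astype(np.float32)))
g=f[60:300,225:365];cv2.imwrite("pics/w1c.png",cv2.resize(g,None,fx=2.5,fy=2.5,interpolation=cv2.INTER_CUBIC))
```

```text
jaw 524 ((555.5062255859375, -4.0317535400390625), (73.12487030029297, 7.266748905181885), 8.739897727966309)
stop 150 ((578.1537475585938, 28.992576599121094), (7.325886249542236, 20.77471160888672), 10.331621170043945)
knob 573 ((568.0892333984375, -84.05368041992188), (26.110763549804688, 26.409021377563477), 8.748825073242188)
ring 1878 ((567.9076538085938, -84.1536865234375), (61.037872314453125, 62.496177673339844), 8.752732276916504)
fence+jaw 1492 ((545.2937622070312, 53.61536407470703), (99.56780242919922, 13.931626319885254), 9.42784309387207)
red [ 0.57565538 -0.08541669  0.082     ]
mark 2 [ 0.58631912 -0.0676885   0.058     ]
plate ((558.39306640625, -26.361053466796875), (129.42507934570312, 249.06948852539062), 9.318955421447754)
```

View pics/w1c.png

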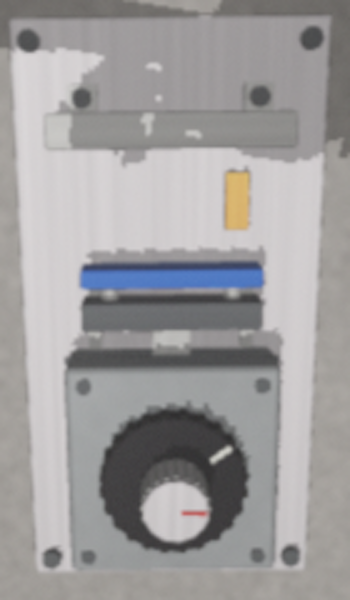

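```bash
python3 -c "
from h import *
print(plan([.613,.217,.20],7.5))"
```

```text
(array([-217.7,   69.6,  102. ]), np.float64(1.1), np.float64(8.6))
```

>>> {"fn": "send_rows", "kwargs": {"moves": [{"travel":[-40,10,18],"yaw":0},{"travel":[-90,25,42],"yaw":1},{"travel":[-140,45,66],"yaw":1},{"travel":[-190,60,89],"yaw":1},{"travel":[-214,68,100],"yaw":1},{"travel":[-218,70,102],"yaw":1},{"travel":[-218,70,102],"yaw":1},{"travel":[-218,70,102],"yaw":1}]}}

```text
time: 2.85
tcp_pos: [0.6133, 0.2167, 0.2008]
tool_rot: [0.532, -0.532, 0.466, -0.466]
ft_force: [0.1, 0.4, 0.5]
grip_width: 0.0856
```

Run:
```python
from h import *
c=grab("wrist");f=c["frame"];P=cloud(c);o=c["o"];print(o["tcp_pos"],np.abs(o["qd"]).max());cv2.imwrite("pics/w2.png",f)
print(proj(c,[.6135,.2175,.033]))
hsv=cv2.cvtColor(f,cv2.COLOR_BGR2HSV)
m=((P[...,2]>.027)&(P[...,2]<.04)&(hsv[...,2]>130)&(hsv[...,1]<50)).astype(np.uint8)
for cn in cv2.findContours(m,0,2)[0]:
    if cv2.contourArea(cn)>400: print(cv2.boundingRect(cn),cv2.minAreaRect((cast(c,cn[:,0],.033)[:,:2]*1000).astype(np.float32)))
```

```text
[0.61328124 0.21669701 0.20084605] 0.003971305354791334
[[281.78841948 192.92482797]]
(163, 337, 80, 15) ((556.7123413085938, 56.59735870361328), (78.54100799560547, 13.85159969329834), 9.374689102172852)
(253, 172, 55, 41) ((612.1217041015625, 217.83303833007812), (45.73114776611328, 35.04920959472656), 7.6496076583862305)
(162, 142, 33, 28) ((524.1307983398438, 237.4223175048828), (14.440712928771973, 24.438451766967773), 73.42047119140625)
(59, 130, 31, 20) ((439.86895751953125, 239.4636688232422), (24.40723991394043, 14.347887992858887), 3.6115148067474365)
(358, 0, 63, 42) ((673.547119140625, 367.70269775390625), (34.772586822509766, 34.247169494628906), 41.639495849609375)
```

View pics/w2.png

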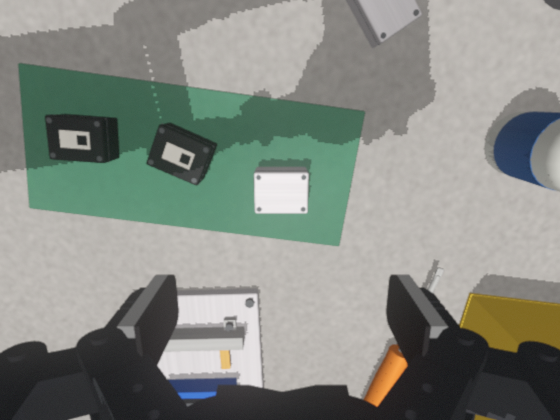

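Run:
```python
from h import *
print(plan([.6125,.2177,.028],7.6))
c=grab("wrist");cv2.imwrite("pics/w2c.png",cv2.resize(c["frame"][100:250,130:400],None,fx=2.9,fy=2.9,interpolation=cv2.INTER_CUBIC))
```

```text
(array([ -0.9, 172.8,  -0.9]), np.float64(-0.0), np.float64(7.58))
```

View pics/w2c.png

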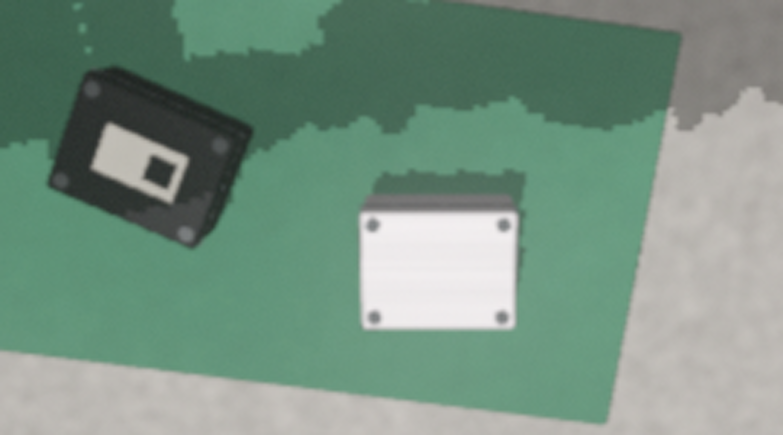

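The bare housings are at top-view pixels (259,188) on the mat, and (195,162) and (150,151) on the table. The one on the mat fits: it is in the row of three and nearest the base (0.65 m), and the crop shows it bare with no mark. The black one on its left is close, so I descend with the fingers partly open.

>>> {"fn": "send_rows", "kwargs": {"moves": [{"travel":[-1,30,-1]},{"travel":[-1,70,-1]},{"travel":[-1,100,-1]},{"travel":[-1,110,-1]},{"travel":[-1,115,-1]},{"travel":[-1,115,-1]}], "claw": 0.5, "newtons": 30}}

```text
validation failed for argument at $.mo...
```

>>> {"fn": "send_rows", "kwargs": {"moves": [{"travel":[-1,30,-1],"yaw":0},{"travel":[-1,70,-1],"yaw":0},{"travel":[-1,100,-1],"yaw":0},{"travel":[-1,110,-1],"yaw":0},{"travel":[-1,115,-1],"yaw":0},{"travel":[-1,115,-1],"yaw":0}], "claw": 0.5, "newtons": 30}}

```text
time: 3.7
tcp_pos: [0.6125, 0.2192, 0.0861]
tool_rot: [0.533, -0.532, 0.465, -0.466]
ft_force: [-0.0, 0.1, 0.8]
grip_width: 0.0644
```

Run:
```python
from h import *
print(plan([.6125,.2177,.028],7.6))
```

```text
(array([ 1.5, 58.1, -0.3]), np.float64(0.1), np.float64(7.67))
```

>>> {"fn": "send_rows", "kwargs": {"moves": [{"travel":[1,20,0],"yaw":0},{"travel":[1,40,0],"yaw":0},{"travel":[1,52,0],"yaw":0},{"travel":[1,57,0],"yaw":0},{"travel":[1,57,0],"yaw":0}]}}

```text
time: 4.32
tcp_pos: [0.6118, 0.2183, 0.0272]
tool_rot: [-0.532, 0.533, -0.465, 0.465]
ft_force: [0.8, 0.1, -0.0]
grip_width: 0.0641
```

>>> {"fn": "send_rows", "kwargs": {"moves": [{"travel":[0,0,0],"yaw":0},{"travel":[0,0,0],"yaw":0},{"travel":[0,0,0],"yaw":0},{"travel":[0,0,0],"yaw":0},{"travel":[0,0,0],"yaw":0}], "claw": -1, "newtons": 30}}

```text
time: 4.95
tcp_pos: [0.6126, 0.2185, 0.0288]
tool_rot: [0.533, -0.532, 0.465, -0.466]
ft_force: [-1.1, 0.3, 5.3]
grip_width: 0.045
```

>>> {"fn": "send_rows", "kwargs": {"moves": [{"travel":[0,-4,0],"yaw":0},{"travel":[0,-10,0],"yaw":0},{"travel":[0,-30,0],"yaw":0},{"travel":[0,-50,0],"yaw":0},{"travel":[0,-60,0],"yaw":0},{"travel":[0,-60,0],"yaw":0}]}}

```text
time: 5.7
tcp_pos: [0.6128, 0.2185, 0.0897]
tool_rot: [0.533, -0.531, 0.465, -0.466]
ft_force: [-0.3, -0.2, -1.4]
grip_width: 0.0452
```

Run:
```python
from h import *
c=grab("wrist");cv2.imwrite("pics/w3.png",c["frame"]);print(c["o"]["ft_force"],c["o"]["tcp_pos"])
# nest frame, yaw 9.1; nest approx .5506,.0259
a=np.radians(9.1);X=np.array([np.cos(a),np.sin(a)]);Y=np.array([-X[1],X[0]])
n=np.array([.5506,.0259]);p=n-.010*X+.001*Y;print(p,plan([*p,.085],9.1))
```

```text
[-0.28822888 -0.16059107 -1.37986765] [0.61276581 0.2184782  0.08967439]
[0.5405677  0.02530583] (array([181.7,   3.2, -96.8]), np.float64(-1.4), np.float64(7.69))
```

View pics/w3.png

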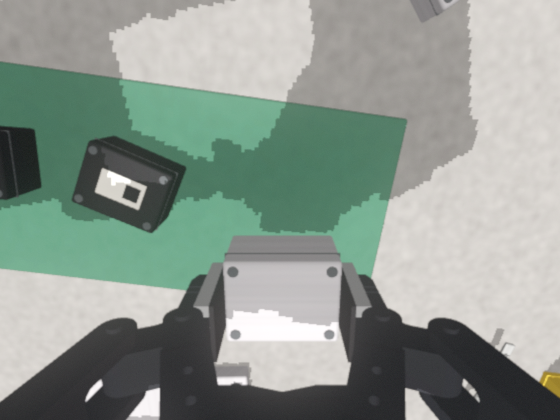

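Run:
```python
from h import *
c=grab("wrist");f=c["frame"];P=cloud(c);o=c["o"];t=o["tcp_pos"]
Rm=quat(o["tool_rot"]).as_matrix()
px=[[224,262],[341,262],[344,341],[221,341]]
m=np.zeros(f.shape[:2],bool);m[270:330,240:325]=1
print("top z",np.median(P[m][:,2]),t[2])
print(((cast(c,px,t[2]+.0042)-t)@Rm*1000).round(1))
```

```text
top z 0.0923714064033608 0.08829382580865584
[[-16.8  -4.2 -21.8]
 [-16.8  -4.2  22.7]
 [ 18.4  -4.2  25.6]
 [ 18.5  -4.2 -24.6]]
```

>>> {"fn": "send_rows", "kwargs": {"moves": [{"travel":[30,1,-16],"yaw":0},{"travel":[70,2,-38],"yaw":-1},{"travel":[110,3,-58],"yaw":-1},{"travel":[150,3,-80],"yaw":-1.4},{"travel":[175,3,-94],"yaw":-1.4},{"travel":[181,3,-97],"yaw":-1.4},{"travel":[181,3,-97],"yaw":-1.4},{"travel":[181,3,-97],"yaw":-1.4}]}}

```text
time: 6.8
tcp_pos: [0.5403, 0.0269, 0.0844]
tool_rot: [0.538, -0.538, 0.459, -0.458]
ft_force: [0.2, 0.4, -1.7]
grip_width: 0.045
```

Run:
```python
from h import *
c=grab("wrist");cv2.imwrite("pics/w4.png",c["frame"]);print(c["o"]["ft_force"],c["o"]["tcp_pos"],plan([.5406,.0253,.04],9.1,c["o"]))
```

```text
[ 0.18936304  0.38889255 -1.74625444] [0.54026666 0.02685088 0.08442755] (array([ 1.6, 44.4,  0.1]), np.float64(0.0), np.float64(9.15))
```

View pics/w4.png

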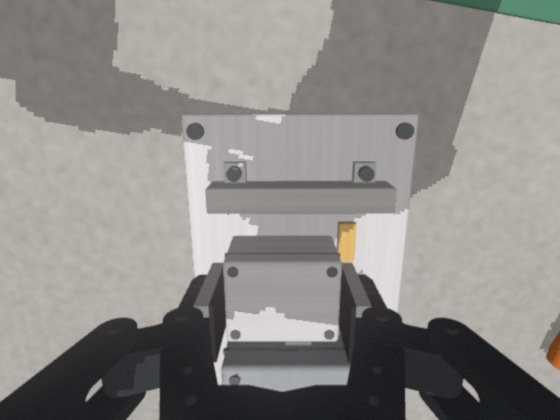

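Run:
```python
from h import *
c=grab("wrist");f=c["frame"];P=cloud(c);o=c["o"];t=o["tcp_pos"]
a=np.radians(9.1);X=np.array([np.cos(a),np.sin(a),0]);Y=np.array([-X[1],X[0],0]);n=np.array([.5506,.0259,.012])
def N(p): d=p-n;return np.stack([d@X,d@Y,d[...,2]],-1)
Q=N(P)
m=np.zeros(f.shape[:2],bool);m[268:333,235:330]=1;q=Q[m];A=np.c_[q[:,:2],np.ones(len(q))]
print("top plane slopes",np.linalg.lstsq(A,q[:,2],rcond=None)[0])
for v in range(176,220,4): print(v,(Q[v,300]*1000).round(1))
for v in range(236,262,5): print(v,(Q[v,300]*1000).round(1))
for v in range(340,380,5): print(v,(Q[v,240]*1000).round(1),(Q[v,330]*1000).round(1))
```

```text
top plane slopes [-0.00183392  0.33058769  0.07592974]
176 [ 0.4 37.3  0.3]
180 [ 0.4 34.9 -0.1]
184 [-0.1 35.  10.8]
188 [-0.5 35.1 20.6]
192 [-0.4 32.6 19.1]
196 [-0.5 30.7 20.4]
200 [-0.3 28.2 18.9]
204 [-0.4 26.4 20.3]
208 [-0.4 24.2 20.4]
212 [-0.3 22.  20.4]
216 [ 0.8 13.3  0.2]
236 [-1.6 19.4 49. ]
241 [-1.9 19.5 55.3]
246 [-2.2 19.6 61.2]
251 [-2.5 19.7 66.8]
256 [-2.7 19.8 71.9]
261 [-2.9 19.2 75.3]
340 [-27.  -16.3  75.5] [  9.9 -15.4  76.6]
345 [-35.4 -65.2  14.9] [ 19.8 -64.7  15.3]
350 [-34.7 -64.6  20.2] [ 19.3 -65.1  19.4]
355 [-34.2 -64.6  24.7] [ 18.8 -65.5  23.4]
360 [-34.  -66.1  27.1] [ 18.2 -65.   28.3]
365 [-33.5 -65.7  31.8] [ 17.7 -65.5  31.8]
370 [-33.2 -66.8  34.4] [ 17.5 -67.   34. ]
375 [-33.4 -70.4  34.3] [ 17.7 -70.8  33.6]
```

>>> {"fn": "send_rows", "kwargs": {"moves": [{"travel":[2.5,12,0],"yaw":0},{"travel":[2.5,25,0],"yaw":0},{"travel":[2.5,35,0],"yaw":0},{"travel":[2.5,41,0],"yaw":0},{"travel":[2.5,43.5,0],"yaw":0},{"travel":[2.5,44,0],"yaw":0},{"travel":[2.5,44,0],"yaw":0}]}}

```text
time: 7.78
tcp_pos: [0.5407, 0.0234, 0.0411]
tool_rot: [0.538, -0.538, 0.459, -0.459]
ft_force: [0.5, -0.3, -1.3]
grip_width: 0.0454
```

>>> {"fn": "send_rows", "kwargs": {"moves": [{"travel":[0,1,0],"yaw":0},{"travel":[0,2,0],"yaw":0},{"travel":[0,2.5,0],"yaw":0},{"travel":[0,2.5,0],"yaw":0}]}}

```text
time: 8.28
tcp_pos: [0.5404, 0.0234, 0.0381]
tool_rot: [-0.538, 0.538, -0.459, 0.459]
ft_force: [-0.5, -0.8, -1.2]
grip_width: 0.0454
```

Run:
```python
from h import *
c=grab("wrist");f=c["frame"];cv2.imwrite("pics/w5.png",f);P=cloud(c);o=c["o"];print(o["tcp_pos"],o["ft_force"],o["ft_torque"])
a=np.radians(9.1);X=np.array([np.cos(a),np.sin(a),0]);Y=np.array([-X[1],X[0],0]);n=np.array([.5506,.0259,.012])
Q=np.stack([(P-n)@X,(P-n)@Y,P[...,2]-n[2]],-1)*1000
for v in range(160,345,6): print(v,Q[v,275].round(1))
```

```text
[0.54042855 0.02342577 0.03812888] [-0.54256108 -0.75132851 -1.17305395] [ 0.03621296  0.00545726 -0.0183989 ]
160 [-13.3  50.   -0.6]
166 [-13.3  47.4  -0.2]
172 [-13.3  44.7  -0.3]
178 [-13.3  42.   -0.4]
184 [-13.3  39.6   0.6]
190 [-13.3  36.8   0.3]
196 [-13.3  34.6   2.6]
202 [-13.1  35.2  14.4]
208 [-13.   34.1  19.5]
214 [-13.   31.7  19.4]
220 [-13.   29.3  19.9]
226 [-13.   26.7  19.5]
232 [-13.   24.2  19.8]
238 [-13.   21.5  19.4]
244 [-13.2  16.3  13. ]
250 [-13.1  16.   19. ]
256 [-12.9  16.1  25. ]
262 [-12.9  15.6  29.6]
268 [-12.9  13.4  30.1]
274 [-12.9  10.9  30.2]
280 [-12.9   8.1  29.7]
286 [-12.9   6.   30.7]
292 [-12.9   3.5  30.8]
298 [-12.9   0.5  30.3]
304 [-12.9  -2.2  30.2]
310 [-13.   -5.6  29.1]
316 [-13.   -8.1  29.5]
322 [-12.9 -10.3  30.3]
328 [-13.  -13.4  29.9]
334 [-13.  -16.1  30.1]
340 [-13.  -18.6  30.6]
```

View pics/w5.png

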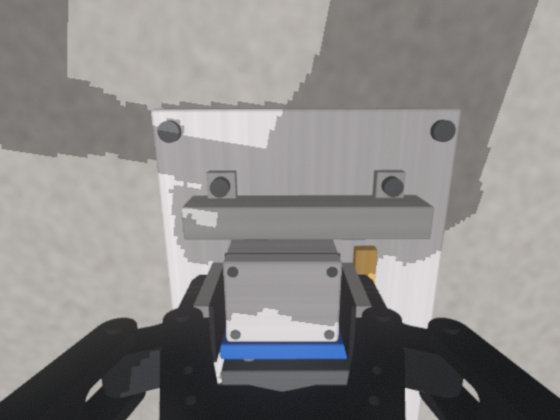

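>>> {"fn": "send_rows", "kwargs": {"moves": [{"travel":[0,0,2],"yaw":0},{"travel":[0,0,4],"yaw":0},{"travel":[0,0,5.5],"yaw":0},{"travel":[0,0,6],"yaw":0},{"travel":[0,0,6],"yaw":0}]}}

```text
time: 8.95
tcp_pos: [0.5464, 0.0244, 0.0382]
tool_rot: [-0.538, 0.538, -0.459, 0.459]
ft_force: [-0.2, 0.8, -1.5]
grip_width: 0.045
```

>>> {"fn": "send_rows", "kwargs": {"moves": [{"travel":[0,0,0.7],"yaw":0},{"travel":[0,0,1.4],"yaw":0},{"travel":[0,0,1.8],"yaw":0},{"travel":[0,0,1.8],"yaw":0}]}}

```text
time: 9.45
tcp_pos: [0.5482, 0.0247, 0.0382]
tool_rot: [-0.538, 0.538, -0.459, 0.459]
ft_force: [-0.3, -0.1, -1.1]
grip_width: 0.0454
```

>>> {"fn": "send_rows", "kwargs": {"moves": [{"travel":[0,0,0.5],"yaw":0},{"travel":[0,0,1.0],"yaw":0},{"travel":[0,0,1.0],"yaw":0}]}}

```text
time: 9.82
tcp_pos: [0.5492, 0.0248, 0.0382]
tool_rot: [0.538, -0.538, 0.459, -0.459]
ft_force: [-0.1, -0.4, -1.9]
grip_width: 0.0449
```

>>> {"fn": "send_rows", "kwargs": {"moves": [{"travel":[0,0,0.5],"yaw":0},{"travel":[0,0,1.0],"yaw":0},{"travel":[0,0,1.0],"yaw":0}]}}

```text
time: 10.2
tcp_pos: [0.5502, 0.0249, 0.0382]
tool_rot: [0.538, -0.538, 0.459, -0.459]
ft_force: [0.3, 0.2, -1.6]
grip_width: 0.0453
```

>>> {"fn": "send_rows", "kwargs": {"moves": [{"travel":[0,0,0.4],"yaw":0},{"travel":[0,0,0.8],"yaw":0},{"travel":[0,0,0.8],"yaw":0}]}}

```text
time: 10.58
tcp_pos: [0.5505, 0.025, 0.0381]
tool_rot: [-0.538, 0.538, -0.459, 0.459]
ft_force: [-3.1, -0.4, -0.0]
grip_width: 0.0455
```

>>> {"fn": "send_rows", "kwargs": {"moves": [{"travel":[0,0,0.4],"yaw":0},{"travel":[0,0,0.4],"yaw":0}]}}

```text
time: 10.82
tcp_pos: [0.5505, 0.025, 0.0381]
tool_rot: [-0.537, 0.539, -0.459, 0.458]
ft_force: [-4.8, -0.1, 0.8]
grip_width: 0.0457
```

>>> {"fn": "send_rows", "kwargs": {"moves": [{"travel":[0,0,-0.3],"yaw":0},{"travel":[0,0,-0.3],"yaw":0}]}}

```text
time: 11.08
tcp_pos: [0.5505, 0.025, 0.038]
tool_rot: [-0.538, 0.538, -0.459, 0.458]
ft_force: [-5.2, -0.5, 1.9]
grip_width: 0.045
```

>>> {"fn": "send_rows", "kwargs": {"moves": [{"travel":[0,0,0],"yaw":0},{"travel":[0,0,0],"yaw":0},{"travel":[0,0,0],"yaw":0},{"travel":[0,0,0],"yaw":0}], "claw": 0.5}}

```text
time: 11.58
tcp_pos: [0.5512, 0.0251, 0.0383]
tool_rot: [0.538, -0.538, 0.459, -0.459]
ft_force: [0.2, -0.6, 0.4]
grip_width: 0.0646
```

>>> {"fn": "send_rows", "kwargs": {"moves": [{"travel":[0,-10,0],"yaw":0},{"travel":[0,-35,0],"yaw":0},{"travel":[0,-80,0],"yaw":0},{"travel":[0,-120,0],"yaw":0},{"travel":[0,-130,0],"yaw":0},{"travel":[0,-130,0],"yaw":0}]}}

```text
time: 12.32
tcp_pos: [0.5513, 0.0251, 0.1687]
tool_rot: [0.538, -0.538, 0.458, -0.459]
ft_force: [-0.4, -0.5, -0.5]
grip_width: 0.0636
```

Run:
```python
from h import *
c=grab("wrist");f=c["frame"];cv2.imwrite("pics/w6.png",f);P=cloud(c);o=c["o"];print(o["tcp_pos"],o["ft_force"],o["ft_torque"],o["qpos"])
hsv=cv2.cvtColor(f,cv2.COLOR_BGR2HSV)
for lo,hi,z,n in((.038,.046,.042,"blank"),(.076,.09,.082,"knob"),(.052,.064,.058,"ring")):
    m=((P[...,2]>lo)&(P[...,2]<hi)&(np.hypot(P[...,0]-.56,P[...,1]+.03)<.16)).astype(np.uint8)
    for cn in cv2.findContours(m,0,2)[0]:
        if cv2.contourArea(cn)>200: print(n,cv2.boundingRect(cn),cv2.minAreaRect((cast(c,cn[:,0],z)[:,:2]*1000).astype(np.float32)))
m=cv2.inRange(hsv,(0,100,90),(8,255,255)); q=cast(c,np.argwhere(m>0)[:,::-1],.082);k=np.hypot(q[:,0]-.568,q[:,1]+.0845)<.016;print("red",q[k].mean(0))
```

```text
[0.55129305 0.02510729 0.16874406] [-0.43838866 -0.5319019  -0.53017165] [-0.04409702 -0.01433124  0.0184299 ] [-1.61202673e-02 -4.14811460e-02  1.50056759e+00 -2.88321598e-05
  1.68113760e+00 -1.74750628e-01]
blank (224, 282, 113, 102) ((568.2058715820312, -84.49534606933594), (90.28998565673828, 98.44786834716797), 9.290453910827637)
blank (249, 184, 63, 47) ((550.2112426757812, 24.855981826782227), (45.691837310791016, 35.616233825683594), 9.157509803771973)
knob (262, 350, 37, 35) ((567.6973876953125, -82.892578125), (26.1981143951416, 29.782379150390625), 9.12991714477539)
ring (242, 311, 78, 65) ((567.7076416015625, -81.22712707519531), (61.19521713256836, 59.494049072265625), 9.123207092285156)
red [ 0.57581491 -0.08534403  0.082     ]
```

View pics/w6.png

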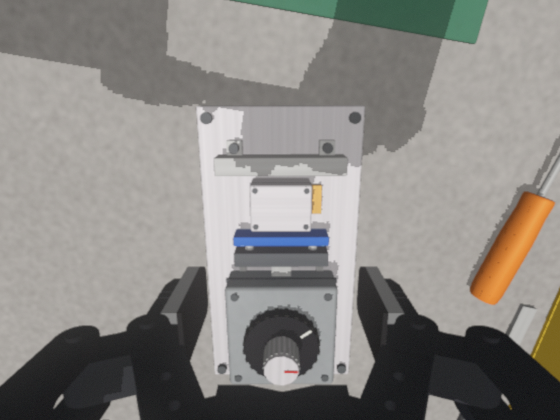

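Run:
```python
from h import *
print(plan([.568,-.0845,.125],9.1))
```

```text
(array([111. ,  42.2,  -0.2]), np.float64(-0.0), np.float64(9.09))
```

>>> {"fn": "send_rows", "kwargs": {"moves": [{"travel":[20,0,0],"yaw":0},{"travel":[60,0,0],"yaw":0},{"travel":[95,10,0],"yaw":0},{"travel":[109,25,0],"yaw":0},{"travel":[111,38,0],"yaw":0},{"travel":[111,42,0],"yaw":0},{"travel":[111,42,0],"yaw":0}]}}

```text
time: 13.25
tcp_pos: [0.5683, -0.0835, 0.1258]
tool_rot: [-0.538, 0.538, -0.459, 0.458]
ft_force: [-0.8, -0.4, -0.3]
grip_width: 0.0636
```

Run:
```python
from h import *
print(plan([.568,-.0845,.078],9.1))
c=grab("wrist");f=c["frame"];cv2.imwrite("pics/w7.png",f);P=cloud(c);print(c["o"]["tcp_pos"])
for lo,hi,z,n in((.076,.09,.082,"knob"),(.052,.064,.058,"ring")):
    m=((P[...,2]>lo)&(P[...,2]<hi)&(np.hypot(P[...,0]-.568,P[...,1]+.084)<.04)).astype(np.uint8)
    for cn in cv2.findContours(m,0,2)[0]:
        if cv2.contourArea(cn)>200: print(n,cv2.boundingRect(cn),cv2.minAreaRect((cast(c,cn[:,0],z)[:,:2]*1000).astype(np.float32)))
```

```text
(array([ 1. , 47.7, -0.5]), np.float64(0.1), np.float64(9.16))
[ 0.56833675 -0.08349236  0.12575018]
knob (256, 229, 51, 50) ((568.2273559570312, -84.53224182128906), (26.148324966430664, 27.755212783813477), 9.270302772521973)
ring (229, 186, 105, 100) ((568.1119995117188, -85.11842346191406), (61.32538604736328, 61.76389694213867), 38.57426071166992)
```

View pics/w7.png

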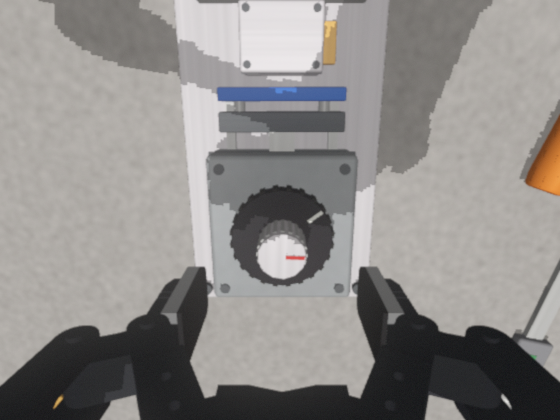

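>>> {"fn": "send_rows", "kwargs": {"moves": [{"travel":[1,15,-0.3],"yaw":0},{"travel":[1,32,-0.3],"yaw":0},{"travel":[1,42,-0.3],"yaw":0},{"travel":[1,46,-0.3],"yaw":0},{"travel":[1,46,-0.3],"yaw":0}]}}

```text
time: 13.92
tcp_pos: [0.5683, -0.0855, 0.0798]
tool_rot: [-0.538, 0.538, -0.459, 0.459]
ft_force: [0.1, 0.5, 1.2]
grip_width: 0.0641
```

>>> {"fn": "send_rows", "kwargs": {"moves": [{"travel":[0,0,0],"yaw":0},{"travel":[0,0,0],"yaw":0},{"travel":[0,0,0],"yaw":0},{"travel":[0,0,0],"yaw":0},{"travel":[0,0,0],"yaw":0},{"travel":[0,0,0],"yaw":0}], "claw": -1, "newtons": 40}}

```text
time: 14.68
tcp_pos: [0.5684, -0.0856, 0.081]
tool_rot: [0.538, -0.538, 0.459, -0.459]
ft_force: [-2.8, -0.0, 5.0]
grip_width: 0.0238
```

Run:
```python
from h import *
c=grab("wrist");f=c["frame"];cv2.imwrite("pics/w8.png",f);o=c["o"];print(o["tcp_pos"],o["ft_force"],o["ft_torque"],plan([.5682,-.0846,.0785],9.1,o))
```

```text
[ 0.56844369 -0.08564517  0.08104322] [-2.76463184 -0.01905142  5.0183862 ] [-0.04898321  0.57604623  0.05901579] (array([-1.1,  2.5, -0.1]), np.float64(-0.0), np.float64(9.09))
```

View pics/w8.png

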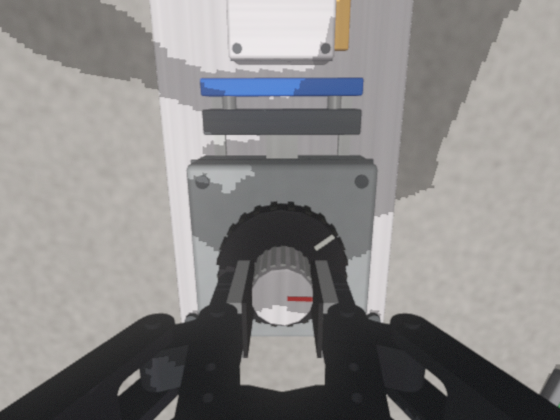

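Run:
```python
from h import *
c=grab("wrist");f=c["frame"];P=cloud(c);hsv=cv2.cvtColor(f,cv2.COLOR_BGR2HSV)
rr=np.hypot(P[...,0]-.5682,P[...,1]+.0846)
m=(hsv[...,2]>130)&(rr<.034)&(rr>.019)&(abs(P[...,2]-.058)<.006);print(m.sum(),np.argwhere(m).mean(0)[::-1],cast(c,np.argwhere(m)[:,::-1],.058).mean(0))
```

```text
138 [300.84782609 269.53623188] [ 0.57721155 -0.08459774  0.058     ]
```

>>> {"fn": "send_rows", "kwargs": {"moves": [{"travel":[-0.4,0,0],"yaw":4},{"travel":[-0.8,0,0],"yaw":10},{"travel":[-0.8,0,0],"yaw":16},{"travel":[-0.8,0,0],"yaw":22},{"travel":[-0.8,0,0],"yaw":28}]}}

```text
time: 15.4
tcp_pos: [0.5687, -0.0856, 0.0811]
tool_rot: [-0.41, 0.41, -0.575, 0.577]
ft_force: [-1.3, -3.7, 4.4]
grip_width: 0.0242
```

Run:
```python
from h import *
c=grab("wrist");f=c["frame"];cv2.imwrite("pics/w9.png",f);o=c["o"];print(o["tcp_pos"],o["ft_force"],o["ft_torque"],plan([.5682,-.0846,.0785],9.1,o),o["qpos"])
P=cloud(c);hsv=cv2.cvtColor(f,cv2.COLOR_BGR2HSV)
rr=np.hypot(P[...,0]-.5682,P[...,1]+.0846)
m=(hsv[...,2]>130)&(rr<.034)&(rr>.019)&(abs(P[...,2]-.058)<.006);print(m.sum(),np.argwhere(m).mean(0)[::-1],cast(c,np.argwhere(m)[:,::-1],.058).mean(0))
```

```text
[ 0.56867638 -0.08561934  0.08109005] [-1.32755063 -3.6767423   4.41651453] [-0.4450351   0.34422104  0.16148873] (array([-0.8,  2.6, -0.8]), np.float64(-28.2), np.float64(-19.12)) [-2.07759950e-01  5.32981218e-02  1.56169586e+00 -1.46491794e-03
  1.52480780e+00  1.26052694e-01]
153 [288.35947712 259.22222222] [ 0.5730944  -0.08218881  0.058     ]
```

View pics/w9.png

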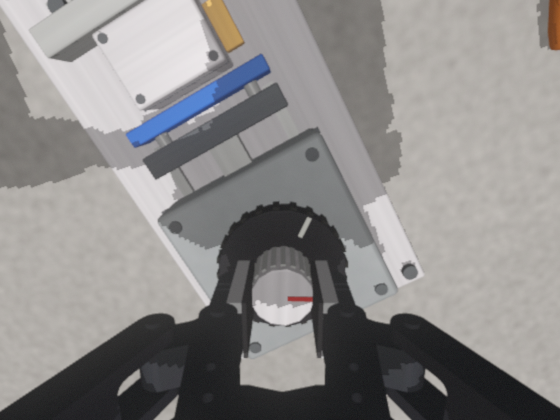

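>>> {"fn": "send_rows", "kwargs": {"moves": [{"travel":[0,0,0],"yaw":7},{"travel":[0,0,0],"yaw":14},{"travel":[0,0,0],"yaw":21},{"travel":[0,0,0],"yaw":28}]}}

```text
time: 15.95
tcp_pos: [0.5688, -0.0857, 0.081]
tool_rot: [-0.259, 0.258, -0.657, 0.659]
ft_force: [-0.4, -4.4, 4.8]
grip_width: 0.0241
```

```bash
cat > st.py <<'E'
from h import *
o=get_obs();print(o["time"],o["tcp_pos"].round(4),o["ft_force"].round(2),o["ft_torque"].round(3),"yaw",plan([0,0,0],0,o)[2],"w",o["grip_width"])
E
python3 st.py
```

```text
15.95 [ 0.5688 -0.0857  0.081 ] [-0.36 -4.39  4.85] [-0.586  0.172  0.19 ] yaw -47.06 w 0.02406186196723112
```

>>> {"fn": "send_rows", "kwargs": {"moves": [{"travel":[0,0,0],"yaw":6},{"travel":[0,0,0],"yaw":12},{"travel":[0,0,0],"yaw":18}]}}

```text
time: 16.32
tcp_pos: [0.5689, -0.0858, 0.0811]
tool_rot: [-0.153, 0.152, -0.689, 0.691]
ft_force: [-0.7, -4.1, 4.2]
grip_width: 0.0243
```

```bash
python3 st.py
python3 - <<'E'
from h import *
c=grab("wrist");cv2.imwrite("pics/w10.png",c["frame"])
E
python3 st.py
```

```text
16.325 [ 0.5689 -0.0858  0.0811] [-0.66 -4.14  4.16] [-0.67   0.097  0.208] yaw -65.03 w 0.024260620483835364
16.375 [ 0.5689 -0.0858  0.081 ] [-0.55 -3.92  4.33] [-0.769  0.061  0.007] yaw -65.27 w 0.024438133126843436
```

View pics/w10.png

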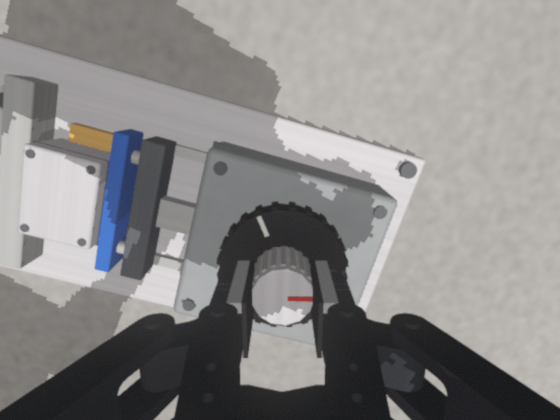

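>>> {"fn": "send_rows", "kwargs": {"moves": [{"travel":[0,0,0],"yaw":3},{"travel":[0,0,0],"yaw":6},{"travel":[0,0,0],"yaw":9},{"travel":[0,0,0],"yaw":12}]}}

```text
time: 16.88
tcp_pos: [0.569, -0.0859, 0.0811]
tool_rot: [-0.082, 0.08, -0.702, 0.703]
ft_force: [0.1, -5.2, 3.6]
grip_width: 0.0243
```

```bash
python3 st.py
```

```text
16.875 [ 0.569  -0.0859  0.0811] [ 0.08 -5.2   3.61] [-0.831  0.01   0.18 ] yaw -76.86 w 0.024326946757099857
```

>>> {"fn": "send_rows", "kwargs": {"moves": [{"travel":[0,0,0],"yaw":2},{"travel":[0,0,0],"yaw":4}]}}

```text
time: 17.12
tcp_pos: [0.569, -0.086, 0.0811]
tool_rot: [-0.057, 0.056, -0.704, 0.706]
ft_force: [0.6, -5.6, 4.3]
grip_width: 0.0243
```

```bash
python3 st.py
```

```text
17.125 [ 0.569  -0.086   0.0811] [ 0.57 -5.59  4.27] [-0.883 -0.028  0.14 ] yaw -80.84 w 0.024344536451680894
```

>>> {"fn": "send_rows", "kwargs": {"moves": [{"travel":[0,0,0],"yaw":2},{"travel":[0,0,0],"yaw":4}]}}

```text
time: 17.38
tcp_pos: [0.569, -0.086, 0.0811]
tool_rot: [-0.033, 0.031, -0.705, 0.707]
ft_force: [0.2, -5.7, 3.9]
grip_width: 0.0244
```

```bash
python3 st.py
```

```text
17.375 [ 0.569  -0.086   0.0811] [ 0.19 -5.66  3.91] [-0.876 -0.033  0.198] yaw -84.84 w 0.02442170725015642
```

```bash
cat > gap.py <<'E'
from h import *
import sys
c=grab("wrist");f=c["frame"];P=cloud(c)
a=np.radians(9.1);X=np.array([np.cos(a),np.sin(a),0]);Y=np.array([-X[1],X[0],0]);n=np.array([.5506,.0259,.012])
Q=np.stack([(P-n)@X,(P-n)@Y,P[...,2]-n[2]],-1)*1000
hsv=cv2.cvtColor(f,cv2.COLOR_BGR2HSV)
s=abs(Q[...,0]+5)<8
def rng(m,n):
    m=m&s; y=Q[...,1][m]; print(n,m.sum(),np.percentile(y,[1,5,50,95,99]).round(1) if m.sum() else "")
rng((Q[...,2]>27)&(Q[...,2]<33)&(abs(Q[...,1])<25),"blank top")
b=cv2.inRange(hsv,(100,120,60),(125,255,255))>0
rng(b&(Q[...,2]>19)&(Q[...,2]<25),"jaw top")
rng((~b)&(Q[...,2]>17)&(Q[...,2]<25)&(Q[...,1]<-20)&(Q[...,1]>-50),"carriage top")
rng((Q[...,2]>18)&(Q[...,2]<22)&(Q[...,1]>15),"fence top")
cv2.imwrite(sys.argv[1],f)
E
python3 gap.py pics/w11.png
```

```text
blank top 1971 [-16.1 -15.3   0.8  17.6  19.2]
jaw top 442 [-24.3 -24.  -21.  -16.8 -16.3]
carriage top 678 [-42.  -41.8 -37.  -30.7 -30.2]
fence top 324 [27.2 28.1 31.2 34.2 34.6]
```

View pics/w11.png

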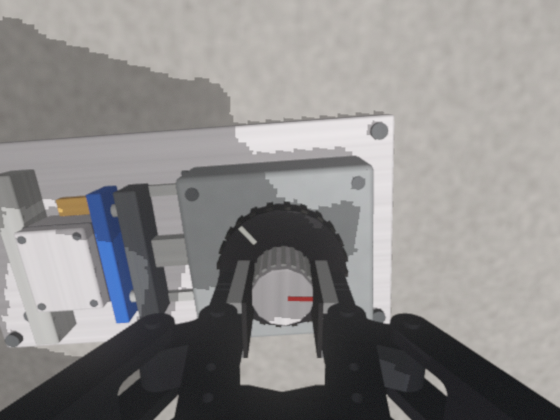

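>>> {"fn": "send_rows", "kwargs": {"moves": [{"travel":[0,0,0],"yaw":2},{"travel":[0,0,0],"yaw":4}]}}

```text
time: 17.68
tcp_pos: [0.569, -0.0861, 0.0811]
tool_rot: [-0.008, 0.006, -0.706, 0.708]
ft_force: [-0.4, -5.1, 3.9]
grip_width: 0.0242
```

```bash
python3 st.py
```

```text
17.675 [ 0.569  -0.0861  0.0811] [-0.43 -5.09  3.86] [-0.895  0.014  0.207] yaw -88.85 w 0.024173705515319787
```

>>> {"fn": "send_rows", "kwargs": {"moves": [{"travel":[0,0,0],"yaw":2},{"travel":[0,0,0],"yaw":4}]}}

```text
time: 17.92
tcp_pos: [0.569, -0.0861, 0.0811]
tool_rot: [0.017, -0.018, -0.706, 0.708]
ft_force: [-0.3, -5.6, 4.6]
grip_width: 0.0243
```

```bash
python3 st.py;python3 gap.py pics/w12.png; python3 st.py
```

```text
17.925 [ 0.569  -0.0861  0.0811] [-0.27 -5.55  4.63] [-0.934  0.064  0.117] yaw -92.84 w 0.024266455039142973
blank top 1844 [-15.4 -14.7   1.5  18.3  20. ]
jaw top 422 [-23.5 -23.3 -20.3 -16.1 -15.6]
carriage top 660 [-41.1 -40.8 -36.3 -29.9 -29.1]
fence top 236 [28.8 29.3 31.8 34.3 35. ]
17.975 [ 0.569  -0.0861  0.0811] [ 0.69 -5.72  4.98] [-0.947  0.026  0.102] yaw -92.93 w 0.024093811813417472
```

>>> {"fn": "send_rows", "kwargs": {"moves": [{"travel":[0,0,0],"yaw":2}]}}

```text
time: 18.1
tcp_pos: [0.569, -0.0861, 0.0811]
tool_rot: [0.029, -0.031, -0.706, 0.707]
ft_force: [-0.0, -5.6, 3.8]
grip_width: 0.0246
```

```bash
python3 st.py
```

```text
18.1 [ 0.569  -0.0861  0.0811] [-0.04 -5.64  3.78] [-0.988  0.035  0.13 ] yaw -94.83 w 0.02455055540577235
```

>>> {"fn": "send_rows", "kwargs": {"moves": [{"travel":[0,0,0],"yaw":2}]}}

```text
time: 18.23
tcp_pos: [0.569, -0.0861, 0.081]
tool_rot: [0.041, -0.043, -0.705, 0.707]
ft_force: [0.5, -5.1, 5.0]
grip_width: 0.0242
```

```bash
python3 st.py
```

```text
18.225 [ 0.569  -0.0861  0.081 ] [ 0.46 -5.12  5.04] [-0.965  0.03   0.159] yaw -96.85 w 0.024200421219808758
```

>>> {"fn": "send_rows", "kwargs": {"moves": [{"travel":[0,0,0],"yaw":2}]}}

```text
time: 18.35
tcp_pos: [0.569, -0.0861, 0.081]
tool_rot: [0.054, -0.055, -0.704, 0.706]
ft_force: [-0.5, -6.2, 4.6]
grip_width: 0.0246
```

```bash
python3 st.py;python3 gap.py pics/w13.png; python3 st.py
```

```text
18.35 [ 0.569  -0.0861  0.081 ] [-0.46 -6.22  4.65] [-0.973  0.073  0.21 ] yaw -98.84 w 0.024600892632820837
blank top 1743 [-15.3 -14.7   1.2  18.2  20. ]
jaw top 413 [-23.6 -23.3 -20.4 -16.  -15.7]
carriage top 650 [-40.7 -40.3 -35.6 -29.3 -28.6]
fence top 199 [29.1 29.5 31.7 34.2 34.7]
18.4 [ 0.569  -0.0861  0.0811] [-0.   -6.21  3.64] [-1.02   0.015  0.198] yaw -98.93 w 0.02409826123503285
```

>>> {"fn": "send_rows", "kwargs": {"moves": [{"travel":[0,0,0],"yaw":2}]}}

```text
time: 18.52
tcp_pos: [0.569, -0.0861, 0.0811]
tool_rot: [0.066, -0.068, -0.703, 0.705]
ft_force: [-0.8, -7.3, 3.7]
grip_width: 0.0244
```

```bash
python3 st.py
```

```text
18.525 [ 0.569  -0.0861  0.0811] [-0.82 -7.3   3.66] [-0.986  0.032  0.256] yaw -100.82 w 0.024356698309023025
```

>>> {"fn": "send_rows", "kwargs": {"moves": [{"travel":[0,0,0],"yaw":2}]}}

```text
time: 18.65
tcp_pos: [0.569, -0.0861, 0.0811]
tool_rot: [0.078, -0.08, -0.702, 0.704]
ft_force: [0.8, -5.6, 4.2]
grip_width: 0.0244
```

```bash
python3 st.py;python3 gap.py pics/w14.png; python3 st.py; python3 gap.py pics/w14b.png; python3 st.py
```

```text
18.65 [ 0.569  -0.0861  0.0811] [ 0.77 -5.64  4.25] [-0.991  0.036  0.283] yaw -102.84 w 0.024426398266647942
blank top 1504 [-15.4 -14.5   3.1  18.5  20. ]
jaw top 312 [-23.7 -23.4 -20.3 -16.1 -15.4]
carriage top 508 [-40.2 -39.9 -36.1 -28.9 -28.1]
fence top 180 [29.6 29.9 32.  34.2 34.8]
18.7 [ 0.569  -0.0861  0.0811] [-1.05 -5.66  5.25] [-0.955  0.018  0.13 ] yaw -102.93 w 0.0242910226386853
blank top 1477 [-15.5 -14.5   3.4  18.5  20.4]
jaw top 305 [-23.7 -23.3 -20.1 -16.1 -15.3]
carriage top 501 [-40.3 -39.9 -36.1 -28.8 -27.9]
fence top 180 [29.2 29.7 32.1 34.6 35.1]
18.75 [ 0.569  -0.0862  0.0811] [-0.02 -5.43  4.4 ] [-0.98   0.05   0.117] yaw -102.83 w 0.02421086401314754
```

View pics/w14.png

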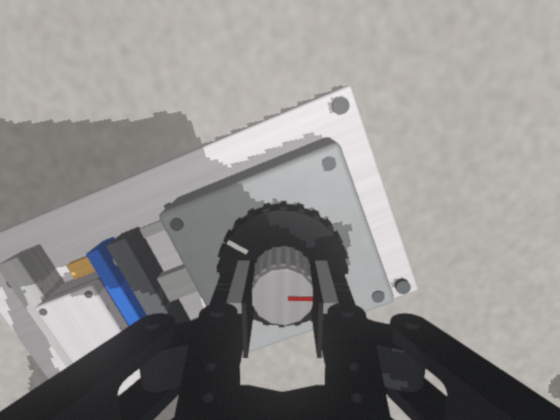

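>>> {"fn": "send_rows", "kwargs": {"moves": [{"travel":[0,0,0],"yaw":0},{"travel":[0,0,0],"yaw":0},{"travel":[0,0,0],"yaw":0},{"travel":[0,0,0],"yaw":0}], "claw": 0.4}}

```text
time: 19.25
tcp_pos: [0.5682, -0.0845, 0.08]
tool_rot: [-0.079, 0.079, 0.703, -0.703]
ft_force: [0.3, -0.6, -0.5]
grip_width: 0.0596
```

>>> {"fn": "send_rows", "kwargs": {"moves": [{"travel":[0,-15,0],"yaw":0},{"travel":[0,-40,0],"yaw":0},{"travel":[0,-80,0],"yaw":-10},{"travel":[0,-110,0],"yaw":-20},{"travel":[0,-120,0],"yaw":-30},{"travel":[0,-120,0],"yaw":-40},{"travel":[0,-120,0],"yaw":-50},{"travel":[0,-120,0],"yaw":-60}]}}

```text
time: 20.25
tcp_pos: [0.5685, -0.0847, 0.2017]
tool_rot: [-0.285, 0.284, -0.647, 0.648]
ft_force: [0.2, -0.2, 0.9]
grip_width: 0.0598
```

>>> {"fn": "send_rows", "kwargs": {"moves": [{"travel":[0,0,0],"yaw":-10},{"travel":[0,0,0],"yaw":-20},{"travel":[0,0,0],"yaw":-30},{"travel":[0,0,0],"yaw":-40},{"travel":[0,0,0],"yaw":-50},{"travel":[0,0,0],"yaw":-52},{"travel":[0,0,0],"yaw":-52}]}}

```text
time: 21.12
tcp_pos: [0.5684, -0.0847, 0.2009]
tool_rot: [0.538, -0.537, 0.459, -0.46]
ft_force: [-0.4, 0.7, -0.1]
grip_width: 0.0597
```

```bash
python3 st.py; python3 gap.py pics/w15.png
python3 - <<'E'
from h import *
c=grab("wrist");P=cloud(c);f=c["frame"]
m=((P[...,2]>.038)&(P[...,2]<.046)&(np.hypot(P[...,0]-.55,P[...,1]-.027)<.04)).astype(np.uint8)
for cn in cv2.findContours(m,0,2)[0]:
    if cv2.contourArea(cn)>200: print("blank",cv2.boundingRect(cn),cv2.minAreaRect((cast(c,cn[:,0],.042)[:,:2]*1000).astype(np.float32)))
E
```

```text
21.125 [ 0.5684 -0.0847  0.2009] [-0.4   0.65 -0.08] [ 0.042  0.046 -0.001] yaw 8.94 w 0.0597280849544825
blank top 1180 [-14.9 -13.5   3.4  19.2  20.8]
jaw top 189 [-22.4 -22.4 -19.4 -16.5 -16.5]
carriage top 352 [-38.7 -38.7 -32.7 -27.5 -22.9]
fence top 389 [23.2 23.6 28.8 34.2 34.8]
blank (249, 18, 63, 54) ((549.3485717773438, 28.529693603515625), (45.7891960144043, 35.59673309326172), 9.039634704589844)
```

View pics/w15.png

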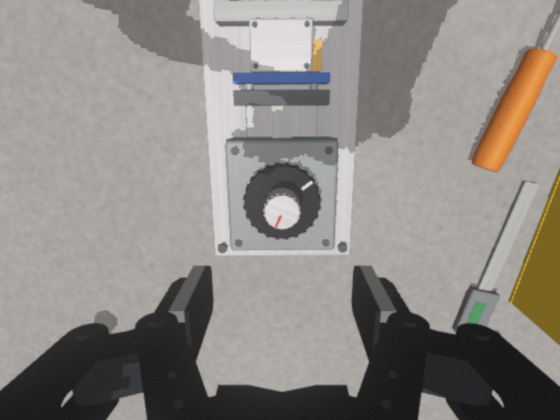

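Run:
```python
from h import *
c=grab("wrist");T=c["T_tool_cam"]
def mk(img,M,uv):
    f=cv2.imread(img);g=cv2.cvtColor(f,cv2.COLOR_BGR2GRAY);d=dict(c);d["M"]=M
    u,v=uv;w=g[v-12:v+13,u-14:u+15];m=(w>130).astype(np.uint8);n,l,s,ct=cv2.connectedComponentsWithStats(m)
    i=max(range(1,n),key=lambda k:s[k,4]);p=ct[i]+[u-14,v-12];q=cast(d,p,.058)[0];print(img,p,s[i,4],q.round(4),np.degrees(np.arctan2(q[1]+.0846,q[0]-.5682)))
def pose(p,q):
    A=np.eye(4);A[:3,:3]=quat(np.array(q)/np.linalg.norm(q)).as_matrix();A[:3,3]=p;return A@T
mk("pics/w7.png",pose([.56834,-.08349,.12575],[-.538,.538,-.459,.458]),(315,216))
mk("pics/w6.png",pose([.55129,.02511,.16874],[.538,-.538,.458,-.459]),(306,335))
mk("pics/w15.png",c["M"],(307,186))
t=grab("top");cv2.imwrite("pics/t9.png",cv2.resize(t["frame"][170:310,220:425],None,fx=3.8,fy=3.8,interpolation=cv2.INTER_CUBIC))
```

```text
pics/w7.png [314.68965517 216.72413793] 58 [ 0.5852 -0.0688  0.058 ] 42.817820334692385
pics/w6.png [305.53333333 333.93333333] 45 [ 0.5856 -0.0691  0.058 ] 41.744200888056334
pics/w15.png [318.9010989  181.56043956] 91 [ 0.5942 -0.0642  0.058 ] 38.021088694181266
```

View pics/t9.png

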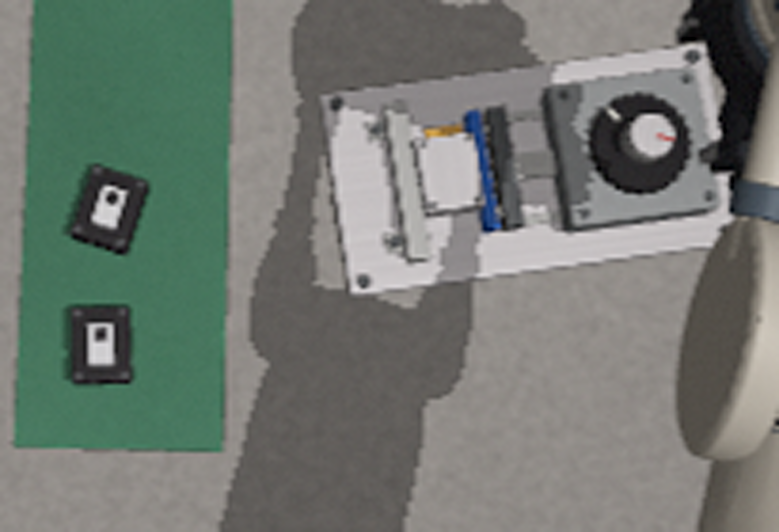

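Run:
```python
from h import *
c=grab("wrist");g=cv2.cvtColor(c["frame"],cv2.COLOR_BGR2GRAY);w=g[179:194,299:315];m=w>150
p=np.argwhere(m).mean(0)[::-1]+[299,179];q=cast(c,p,.058)[0];print(m.sum(),p,q,np.degrees(np.arctan2(q[1]+.0846,q[0]-.5682)))
```

```text
43 [306.79069767 185.58139535] [ 0.58540203 -0.06880409  0.058     ] 42.55995948062373
```

```bash
python3 -c "
from workcell import *
print(job_done())"
```

```text
the job is handed in; nothing more can be done
None
```

I loaded the bare housing from the mat into the jig, clamped it with the inner knob alone, and handed the job in at about 21 s. No verdict is reported.

- **Loading:** I picked the bare housing on the mat, the one nearest the base, and laid it flat on the base plate. I slid it along +x until about 5 N showed at the end stop. The fence measured about 4 mm nearer than nominal, so I set the housing down a little off y = +1 mm, at about y = -1 mm.
- **Clamping:** I turned the knob about 112° clockwise in a single grip, with no regrip needed. The housing met the fence at about 102°.
- **Clamping force:** It comes out around 11–14 N. The turn past contact gives about 12 N, the torque rise (from about 0.17 to 0.27 N m) about 13 N, and the spring gap closing by 1.3–1.4 mm about 14 N. The torque readings scattered by about ±0.04 N m, so they are only a rough check.

| Last check | Result |
|---|---|
| Housing position along the fence | x ≈ -0.8 mm from the nest |
| Housing yaw | 9.0°, against about 9.1° for the jig |
| Housing top | about 30 mm above the base plate, so lying flat |
| Ring mark | within about 0.4 mm of its earlier position |
| Finished black housings | look undisturbed in the top view |
| Gripper | clear of everything |

Two measurements disagreed along the way. An early estimate of the knob's starting angle (0.34 rad) did not fit the closer view (about 0), and I used the closer view. My first automatic reading of the ring mark in the final picture also caught the edge of the jig's casing; repeating it on a tighter area gave the figure above.

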